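Try a dough roller for run-out on the marble

TASK

Find out whether the dough roller's drum still runs true: take it out of the wooden stand by its handle, set it down upright on the near end of the marble slab and roll it in one pass to the far end, kept in touch but only lightly pressed (some 5 to 10 newtons, never 25), feeling how much it rises and falls as it turns. If it lifts by no more than 2.5 mm, hang it fully home in its stand again; if by more, hang it gently in the steel pan for repair, crossbar across the two long rims. Leave the scraper and the things around where they are.

Things in the scene. Friction and masses are not known exactly. Their poses are not given: they have to be found in the camera images.
- roller: Dough roller, 0.32 kg: pale drum (44 mm diameter, 60 wide) free to turn in a steel fork; crossbar 100 x 22 x 10 mm over it, underside at z +34 mm; black handle 28 x 28 mm, z +56 to +142. Origin on the axle, mid width; z up the handle, y along axle and crossbar, x the way it rolls. The drum's bore is 0 to 2.6 mm off centre, so the axle runs 22 mm up plus or minus that, once a turn.
- slab: Marble pastry slab, 300 (x) x 220 (y) mm, flat level top 24 mm above the table; hard, does not shift. Origin on the table under its middle; x runs along its length from the near end (robot side, -150 mm) to the far end (+150). The pass begins below x -70 mm and ends beyond +70 (a turn of the drum is 138 mm); keep the roller's middle within 80 mm of the centre line.
- stand: Beech stand, fixed, 165 (x) x 104 (y) x 75 mm, two open pockets 85 mm apart along x. In both long walls each has a notch 26 mm wide, floor 68 mm and wall tops 75 mm above the table; the roller hangs by its crossbar, dropped into a facing pair of notches, its drum off the bottom. Pockets are 84 mm across in y, the fork 78. Origin: centre of its underside. May be left or right of the slab.
- seat_near (a point): Where the roller's origin is when it hangs fully home in the stand's pocket at its -x end (34 mm above the table); axes as the stand's. The roller starts in either pocket, the scraper in the other.
- seat_far (a point): The same for the pocket at the +x end.
- pan: Open rectangular steel pan for repairs, fixed, 176 (x) x 108 (y) mm over its flat rim, 100 mm high; the opening is 152 (x) x 86 (y) mm. The roller hangs in it with its crossbar lying across both long rims, anywhere in the middle 120 mm of its length, its axle then 66 mm above the table. Origin: centre of its underside. On the other side of the slab from the stand.
- scraper: Bystander: dough scraper hanging in the stand's other pocket, dark wooden grip 22 x 102 x 22 mm along y with a steel blade below; origin at the middle of the grip's underside, 68 mm above the table.
- mug: Bystander: green and white mug, 78 x 116 x 101 mm, beyond the slab; origin at its underside.
- salt: Bystander: salt shaker, 44 mm across, 90 mm high, beyond the slab; origin at its underside.

How it is judged:
By the outcome, as a careful person would: the job done as asked, in the order asked, and still so for the second after the job is handed in, with the robot touching nothing.
It also fails if it takes over 64 s, if anything falls off the work surface, if the arm or the gripper's body presses on something with over 40 N, if the wrist force passes 120 N, or if a joint passes its speed limit or range.

ROBOT

A 7-joint arm with a two-finger parallel gripper is mounted at the origin on a cart in front of the work surface, level with it; the furniture and walls round the work are solid. World frame = base frame: x ahead of the robot, y to its left, z up, the work surface at z = 0. Lengths are in m, angles in degrees, forces in N, time in s.
With the tool pointing down it reaches from about 0.425 to 0.875 m from the base axis. Payload 4.7 kg.
Tool frame: the origin (TCP) lies at the very end of the fingers, on their centre line; the grasp point (between the pads) lies 19 mm behind it; z points along the fingers, y is the line along which they close (so a half turn about z gives the same grasp; the last joint's range is limited). The gripper opens to 87 mm and grips with 3 to 60 N. Pads are 19 mm wide; open, the fingers measure 117 mm over their backs; the gripper's body (75 mm by 190 mm) begins 51 mm behind the grasp point.
Start: joints at [-63.994, 18.392, -4.016, 83.108, 1.295, 78.541, -3.26], TCP at [0.277, 0.588, 0.223] pointing down, gripper open.
Joint ranges: [-163.93, 163.93], [-17.29, 119.83], [-79.2, 71.16], [3.27, 140.29], [-89.18, 269.18], [5.43, 117.66], [-154.24, 154.24]. Speed limits (degrees/s): [147.25, 147.25, 180, 180, 180, 180, 180].

INTERFACE

Orientations are given as [roll, pitch, yaw] about the fixed x, y, z axes, in that order (R = Rz(yaw) Ry(pitch) Rx(roll)).
In Python, from cell import telemetry, cams, env gives the robot as it stands.
- The arm moves only by the tool arm_command, never from a script. Its argument "series" is text: rows parted by semicolons, each of 5 numbers parted by spaces: the shift along the tool's x, y, z in mm, then the turn about the tool's z in rad, then the closure in counts, from 0 (fully open) to 255 (shut). A call has 1 to 20 rows; each row shifts and turns the commanded pose from where the row before left it, along the tool's axes as they then stand; what a row does not reach is not made up. A row lasts 1/12 s, in which the tool goes at most 41.7 mm and 7.16 degrees, less where a joint would pass 70% of its speed; a pose out of reach is approached as far as the arm can. A call is refused whole if a number of a shift passes 41.7 or a number of a turn 0.125, either way. A call with a gripper value outside its range is refused whole. The fingers move at their own pace and stop on an object; "squeeze" is the grip in N (left out, the last holds). Time passes only in rows, so rows that do not move let the fingers close. It gives the time, the measured TCP pose, the force, the opening and the grip force at its end, in the units of the state.
- telemetry.get_obs(): the state, without advancing time (a new reading comes with each control period).
- cams.read_camera(name): name is "side" or "top"; returns the picture (384x512x3 uint8, blue, green, red); there is no depth.
- cams.calibration(name): a dict with "K" (3x3 intrinsics, pixels), "origin" and "rotation" of the camera in the world. Camera axes: x right, y down, z forward; pixel columns grow to the right and rows downward; lengths in m; the calibration is good to about 2 mm. A picture is of the moment at which its call begins. calibration takes no time and is no camera call.
- env.sign_off(): hands the job in; it is judged then, once.
The state is a dict: "time_s": time; "qpos": joint angles; "joint_velocities": joint speeds; "effort": joint torques, N m; "tool_pos": TCP position; "tool_rot": TCP orientation; "force": force on the tool from outside, world axes, zero at the start; "wrist_torque": the same for the moment, N m; "grip_width": finger opening in m; "grasp_force": force on a finger pad.
Only numpy, scipy, OpenCV 4.12 (cv2) and the standard library are available. Lean on these libraries where they do the work, as an engineer would, in place of code of your own. Each camera call takes 0.05 s, during which the arm holds its last target. There are 200 camera calls.

## Working session

There is one attempt and no reset: what is moved stays moved. The work goes in short steps, Python scripts to look and compute and a tool call to move; the robot and the scene stay as the last step left them, time stands still between calls to the robot, and variables do not carry over. Pictures are saved under pics/ and viewed, at most 10 in all, crops included, and the job is handed in when it is done.

Besides the shell and the picture viewer there is one more tool, called in YAML: its name, and indented under it one key for each argument. arm_command: Moves the arm, as the interface text tells. Its arguments: {"type":"object","properties":{"series":{"type":"string"},"squeeze":{"type":"number"}},"required":["series"]}

```bash
mkdir -p pics; ls; python3 - <<'E'
from cell import telemetry, cams, env
import cv2, numpy as np
np.set_printoptions(precision=4,suppress=True)
o=telemetry.get_obs()
for k in ("time_s","tool_pos","tool_rot","force","grip_width","qpos"): print(k,o[k])
for n in ("side","top"):
    im=cams.read_camera(n); cv2.imwrite(f"pics/{n}0.png",im)
    c=cams.calibration(n); print(n,c)
E
```

```text
pics
time_s 0.0
tool_pos [0.2765 0.5876 0.2215]
tool_rot [-179.8917    0.0061  154.8071]
force [ 0.1563 -0.3703  0.4552]
grip_width 0.08716858521082772
qpos [-63.9961  18.4396  -4.0165  83.1735   1.2958  78.5405  -3.2598]
side {'K': array([[352.9817,   0.    , 253.4728],
       [  0.    , 352.9817, 191.4683],
       [  0.    ,   0.    ,   1.    ]]), 'origin': array([ 0.0864, -0.6826,  0.6272]), 'rotation': array([-124.3076,    0.7585,  -35.806 ])}
top {'K': array([[374.8188,   0.    , 258.4513],
       [  0.    , 374.8188, 190.8022],
       [  0.    ,   0.    ,   1.    ]]), 'origin': array([0.3857, 0.0279, 1.2312]), 'rotation': array([-170.2093,   -0.3994,  -90.5653])}
```

View pics/side0.png

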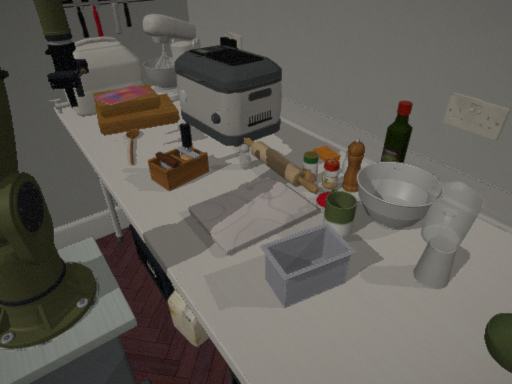

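View pics/top0.png

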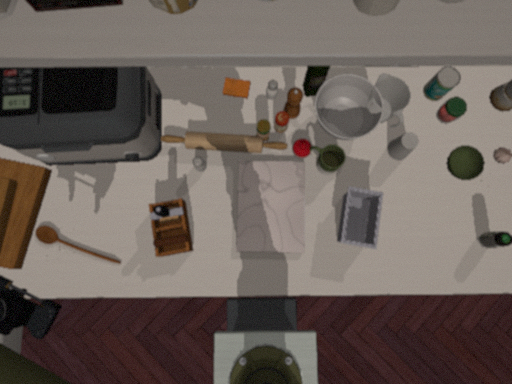

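The side view shows the stand at about (180,165) with the black handle at (187,137), the slab at (255,210) and the pan at (308,265). In the top view the stand is at (170,228) and the handle at (162,210), so the roller is in the far pocket. The slab is at (270,205), the pan at (360,217), the mug at (331,157) and the salt at (199,160).

```bash
cat > h.py <<'E'
import numpy as np, cv2
from scipy.spatial.transform import Rotation as R
from cell import telemetry, cams, env
np.set_printoptions(precision=4,suppress=True)
C={n:cams.calibration(n) for n in("side","top")}
def ray(n,p):
    c=C[n]; d=np.linalg.solve(c["K"],[p[0],p[1],1.]); d=R.from_euler("xyz",c["rotation"],degrees=True).as_matrix()@d
    return np.array(c["origin"]),d/np.linalg.norm(d)
def plane(n,p,z):
    o,d=ray(n,p); return o+d*(z-o[2])/d[2]
def tri(pt,ps):
    a,u=ray("top",pt); b,v=ray("side",ps)
    s=np.linalg.lstsq(np.c_[u,-v],b-a,rcond=None)[0]; P,Q=a+u*s[0],b+v*s[1]
    return (P+Q)/2,np.linalg.norm(P-Q)
def proj(n,X):
    c=C[n]; q=c["K"]@(R.from_euler("xyz",c["rotation"],degrees=True).as_matrix().T@(np.array(X)-c["origin"])); return q[:2]/q[2]
E
python3 - <<'E'
from h import *
T=cv2.imread("pics/top0.png");S=cv2.imread("pics/side0.png")
def crop(im,x,y,w,h,k): return cv2.resize(im[y:y+h,x:x+w],None,fx=k,fy=k,interpolation=cv2.INTER_CUBIC)
a=np.hstack([crop(T,140,190,60,75,6),crop(T,330,180,60,75,6)])
b=np.hstack([crop(S,140,118,75,75,5),crop(S,258,222,100,85,5)[:375]])
cv2.imwrite("pics/c1.png",cv2.convertScaleAbs(a,alpha=1.5));cv2.imwrite("pics/c2.png",cv2.convertScaleAbs(b[:, :800],alpha=1.5))
h=cv2.cvtColor(T,cv2.COLOR_BGR2HSV)
for nm,p in dict(stand=(170,235),slab=(270,205),pan=(360,217),rim=(343,215),table=(220,230),handle=(160,210)).items(): print(nm,h[p[1],p[0]])
E
```

```text
stand [ 13 193  62]
slab [  9  32 152]
pan [135  13  77]
rim [165  18  58]
table [ 15  22 160]
handle [120   4  65]
```

View pics/c1.png

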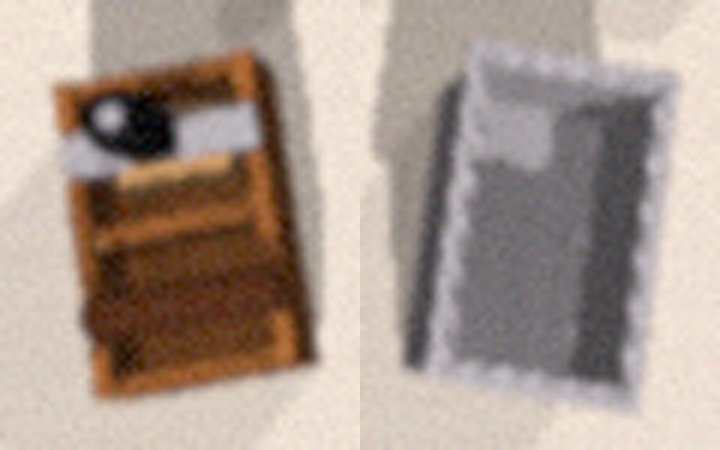

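View pics/c2.png

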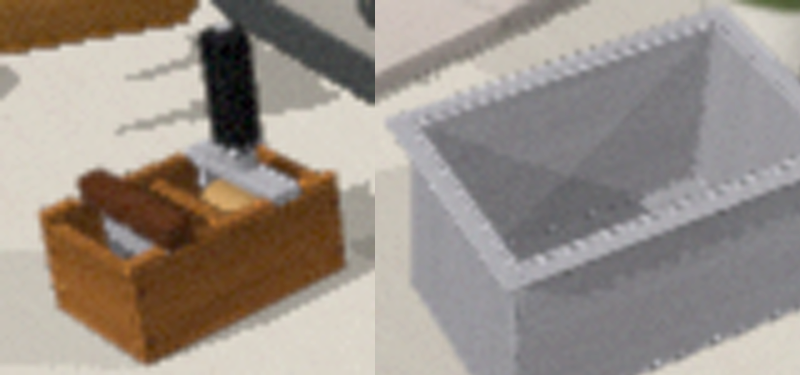

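The crops give these corners. In the top view the stand's rim corners are at (149,204), (181.5,198.5) and (156,256), and the pan's rim corners at (348.5,187), (383,193), (376,248) and (341.5,242). The steel crossbar runs across the far notches and the scraper hangs in the near pocket.

```bash
python3 - <<'E'
from h import *
T=cv2.imread("pics/top0.png");S=cv2.imread("pics/side0.png")
t1=lambda x,y:((x+.5)/6-.5+140,(y+.5)/6-.5+190)
t2=lambda x,y:((x-360+.5)/6-.5+330,(y+.5)/6-.5+180)
s1=lambda x,y:((x+.5)/5-.5+140,(y+.5)/5-.5+118)
s2=lambda x,y:((x-375+.5)/5-.5+258,(y+.5)/5-.5+222)
for n,a,b in [("stBL",t1(97,397),s1(42,212)),("stBR",t1(297,363),s1(137,268)),("stTR",t1(252,52),s1(343,180)),
 ("panBL",t2(430,372),s2(388,122)),("panBR",t2(637,408),s2(510,285)),("panTL",t2(472,42),s2(715,8)),
 ("barL",t1(65,165),s1(195,150)),("barR",t1(260,122),s1(293,192)),("hTop",t1(110,120),s1(224,32))]:
    print(n,*tri(a,b))
print("stTL@75",plane("top",t1(55,87),.075),"panTR@100",plane("top",t2(680,78),.1))
for n,p in [("BL",t1(97,397)),("BR",t1(297,363)),("TR",t1(252,52))]: print("st",n,plane("top",p,.075))
for n,p in [("BL",t2(430,372)),("BR",t2(637,408)),("TL",t2(472,42))]: print("pan",n,plane("top",p,.1))
# colour masks
h=cv2.cvtColor(T,cv2.COLOR_BGR2HSV); 
m=((h[...,1]>110)&(h[...,0]<20)).astype(np.uint8); m[:, :145]=0;m[:,200:]=0;m[:190]=0;m[265:]=0
print("stand mask rect",cv2.minAreaRect(cv2.findNonZero(m)))
def handle(im,x,y,w,hh,thr):
    g=im[y:y+hh,x:x+w].max(2); k=(g<thr).astype(np.uint8); n,l,s,c=cv2.connectedComponentsWithStats(k); i=1+s[1:,4].argmax(); print("handle",s[i],c[i]+[x,y])
    pts=np.argwhere(l==i)[:,::-1]+[x,y]; return pts
pt=handle(T,148,200,30,20,45); ps=handle(S,175,118,22,35,45)
print(cv2.minAreaRect(ps.astype(np.float32)))
# slab edges in top & side
g=cv2.GaussianBlur(T,(3,3),0)
G=T[150:265,228:312]; cv2.imwrite("pics/c3.png",cv2.convertScaleAbs(np.hstack([cv2.resize(G,None,fx=5,fy=5,interpolation=2),cv2.resize(S[175:250,185:325],(380,204),interpolation=2) if 0 else np.zeros((575,5,3),np.uint8),cv2.resize(cv2.copyMakeBorder(S[175:250,188:322],0,142-75,0,0,0),(375,398)) if 0 else np.zeros((575,5,3),np.uint8)]),alpha=1.4))
E
```

```text
stBL [0.3883 0.3318 0.0729] 0.0009205196929797817
stBR [0.4063 0.2302 0.0728] 0.005018229616296608
stTR [0.5666 0.2576 0.0698] 0.004592397443656134
panBL [ 0.4238 -0.2287  0.0982] 0.001062133411860969
panBR [ 0.4056 -0.3314  0.0995] 0.0003661526620975448
panTL [ 0.5918 -0.2584  0.0988] 0.0001215774892380467
barL [0.5066 0.3527 0.0722] 0.001237796693905982
barR [0.5279 0.2518 0.0762] 0.0021269337702759365
hTop [0.5176 0.3039 0.1728] 0.0018694703121446862
stTL@75 [0.5463 0.3589 0.075 ] panTR@100 [ 0.572  -0.3637  0.1   ]
st BL [0.3879 0.3314 0.075 ]
st BR [0.4039 0.2308 0.075 ]
st TR [0.5637 0.2575 0.075 ]
pan BL [ 0.4242 -0.2286  0.1   ]
pan BR [ 0.4055 -0.3311  0.1   ]
pan TL [ 0.5916 -0.2581  0.1   ]
stand mask rect ((170.06509399414062, 227.06443786621094), (53.19716262817383, 36.234153747558594), 81.57302856445312)
handle [  5   4  22  12 117] [163.0085 210.    ]
handle [  5   4  12  26 216] [185.6944 134.8333]
((185.61001586914062, 134.76998901367188), (24.890159606933594, 9.475231170654297), 81.8698959350586)
```

View pics/c3.png

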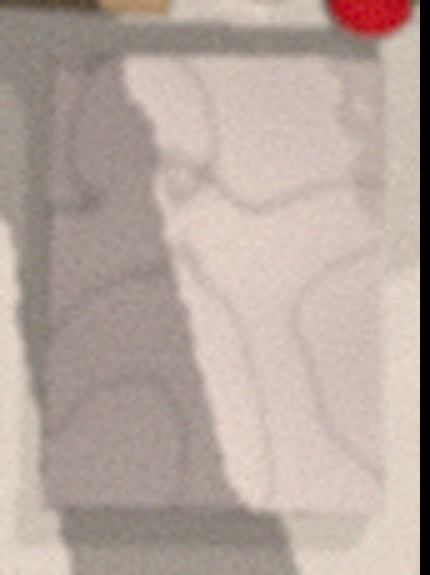

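The slab's top corners show at crop (55,60), (380,58), (43,508) and (382,508). Next I work out the poses and the first move.

```bash
cat >> h.py <<'E'
def go(t,rolleryaw,wrap=90):
    o=telemetry.get_obs(); yaw=o["tool_rot"][2]; dy=(rolleryaw+wrap-yaw+90)%180-90
    Rm=R.from_euler("xyz",[180,0,yaw+dy],degrees=True).as_matrix()
    d=np.array(t)-o["tool_pos"]
    print("t",o["time_s"],"pos",np.array(o["tool_pos"]),"rot",np.array(o["tool_rot"]),"F",np.array(o["force"]),"w",o["grip_width"])
    print("turn rad",np.radians(-dy),"then shift mm",Rm.T@d*1000)
E
python3 - <<'E'
from h import *
s=lambda x,y:((x+.5)/5-.5+228,(y+.5)/5-.5+150)
P=np.array([plane("top",s(*p),.024) for p in[(55,60),(380,58),(43,508),(382,508)]]);print(P,P.mean(0))
go((.5174,.302,.2215),9.5)
E
```

```text
[[ 0.6927  0.0822  0.024 ]
 [ 0.6923 -0.1333  0.024 ]
 [ 0.3997  0.09    0.024 ]
 [ 0.3976 -0.1257  0.024 ]] [ 0.5456 -0.0217  0.024 ]
t 0.1 pos [0.2766 0.5877 0.2215] rot [-179.8988    0.0059  154.8026] F [0.8087 0.0778 0.024 ] w 0.08699842237009081
turn rad 0.9652124047899847 then shift mm [-321.4948  190.3802    0.0425]
```

arm_command:
  series: "0 0 0 0.1206 0;0 0 0 0.1206 0;0 0 0 0.1206 0;0 0 0 0.1206 0;0 0 0 0.1206 0;0 0 0 0.1206 0;0 0 0 0.1206 0;0 0 0 0.1206 0;-12 7 0 0 0;-28 17 0 0 0;-32 19 0 0 0;-32 19 0 0 0;-32 19 0 0 0;-32 19 0 0 0;-32 19 0 0 0;-32 19 0 0 0;-32 19 0 0 0;-32 19 0 0 0;-17 9 0 0 0;0 0 0 0 0"
  squeeze: 40

```text
time_s: 1.77
tool_pos: [0.5153, 0.3021, 0.2225]
tool_rot: [179.9, 0.2, 99.1]
force: [-0.1, -0.6, 0.2]
grip_width: 0.0871
grasp_force: 0.0
```

```bash
python3 - <<'E'
from h import *
go((.5174,.302,.1185),9.5)
E
```

```text
t 1.7667 pos [0.5153 0.3021 0.2225] rot [179.9234   0.2165  99.1239] F [-0.0869 -0.6261  0.2276] w 0.08707490296649609
turn rad -0.006564602381256137 then shift mm [ -0.3993   2.0527 104.0336]
```

arm_command:
  series: "0 2 8 0 0;0 0 12 0 0;0 0 12 0 0;0 0 12 0 0;0 0 12 0 0;0 0 12 0 0;0 0 12 0 0;0 0 12 0 0;0 0 8 0 0;0 0 4 0 0;0 0 0 0 0"

```text
time_s: 2.68
tool_pos: [0.5125, 0.31, 0.1173]
tool_rot: [-179.9, 0.0, 99.5]
force: [0.3, -0.2, -0.3]
grip_width: 0.0867
grasp_force: 0.0
```

```bash
python3 - <<'E'
from h import *
go((.5174,.302,.1185),9.5)
T=cams.read_camera("top");S=cams.read_camera("side")
c=lambda im,x,y:cv2.resize(im[y:y+65,x:x+65],None,fx=6,fy=6,interpolation=2)
cv2.imwrite("pics/g1.png",cv2.convertScaleAbs(np.hstack([c(T,135,185),c(S,155,105)]),alpha=1.5))
E
```

```text
t 2.6833 pos [0.5125 0.31   0.1173] rot [-179.9096    0.0497   99.5227] F [ 0.2517 -0.1908 -0.3275] w 0.08670854584233818
turn rad 0.00039587340665363767 then shift mm [-8.751   3.5434 -1.1657]
```

View pics/g1.png

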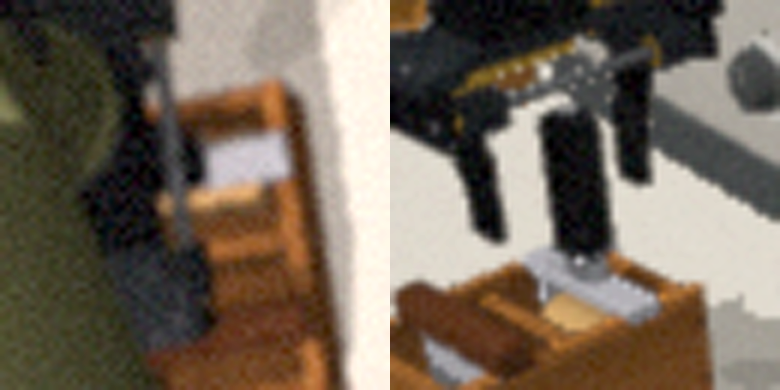

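The right panel shows the open fingers straddling the black handle above the crossbar, with the stand below. The TCP has settled about 9 mm off, so I correct that and then close.

arm_command:
  series: "-4 2 -1 0 0;-5 1.5 0 0 0;0 0 0 0 0;0 0 0 0 0;0 0 0 0 0;0 0 0 0 0"

```text
time_s: 3.28
tool_pos: [0.5179, 0.3023, 0.1197]
tool_rot: [180.0, -0.0, 99.5]
force: [-0.4, 0.3, -0.7]
grip_width: 0.087
grasp_force: 0.0
```

arm_command:
  series: "0 0 0 0 100;0 0 0 0 130;0 0 0 0 150;0 0 0 0 165;0 0 0 0 180;0 0 0 0 200;0 0 0 0 200;0 0 0 0 200;0 0 0 0 200;0 0 0 0 200"
  squeeze: 15

```text
time_s: 4.12
tool_pos: [0.518, 0.3021, 0.1196]
tool_rot: [180.0, -0.0, 99.5]
force: [-0.2, 0.5, 1.1]
grip_width: 0.0284
grasp_force: 1.0
```

arm_command:
  series: "0 0 0 0 255;0 0 0 0 255;0 0 0 0 255;0 0 0 0 255"
  squeeze: 45

```text
time_s: 4.45
tool_pos: [0.518, 0.3021, 0.1196]
tool_rot: [180.0, -0.0, 99.5]
force: [-0.0, 0.6, -0.0]
grip_width: 0.0274
grasp_force: 44.9
```

```bash
python3 - <<'E'
from h import *
o=telemetry.get_obs();print({k:np.array(o[k]) for k in("time_s","tool_pos","tool_rot","force","wrist_torque","grip_width","grasp_force","qpos")})
E
```

```text
{'time_s': array(4.45), 'tool_pos': array([0.518 , 0.3021, 0.1196]), 'tool_rot': array([179.9865,  -0.0048,  99.5214]), 'force': array([-0.0205,  0.6201, -0.0253]), 'wrist_torque': array([-0.0231, -0.0384, -0.0241]), 'grip_width': array(0.0274), 'grasp_force': array(44.9024), 'qpos': array([-45.5247,  16.4219,  15.0443,  98.4289,  -4.6162,  65.7386,
       -19.6473])}
```

arm_command:
  series: "0 0 -2 0 255;0 0 -5 0 255;0 0 -8 0 255;0 0 -12 0 255;0 0 -14 0 255;0 0 -14 0 255;0 0 -14 0 255;0 0 -12 0 255;0 0 -10 0 255;0 0 -5 0 255;0 0 0 0 255;0 0 0 0 255;0 0 0 0 255"

```text
time_s: 5.53
tool_pos: [0.5174, 0.3018, 0.2146]
tool_rot: [-179.9, 0.0, 99.5]
force: [-0.0, -0.9, -3.3]
grip_width: 0.028
grasp_force: 44.9
```

```bash
python3 - <<'E'
from h import *
# start of pass at slab x=-85mm
y=np.radians(-1.3); c=np.array([.5456,-.0217]); 
for s in(-.085,.09): print(s,c+s*np.array([np.cos(y),np.sin(y)]))
p=c-.085*np.array([np.cos(y),np.sin(y)])
go((*p,.215),-1.3)
E
```

```text
-0.085 [ 0.4606 -0.0198]
0.09 [ 0.6356 -0.0237]
t 5.5333 pos [0.5174 0.3018 0.2146] rot [-179.9153    0.0388   99.5232] F [-0.0011 -0.9481 -3.3418] w 0.028036837595421242
turn rad 0.1889001893906405 then shift mm [-322.8113  -49.47     -0.3605]
```

arm_command:
  series: "0 0 0 0.063 255;0 0 0 0.063 255;-8 -1 0 0.063 255;-15 -2.5 0 0 255;-25 -4 0 0 255;-25 -4 0 0 255;-25 -4 0 0 255;-25 -4 0 0 255;-25 -4 0 0 255;-25 -4 0 0 255;-25 -4 0 0 255;-25 -4 0 0 255;-25 -4 0 0 255;-25 -4 0 0 255;-25 -4 0 0 255;-15 -2 0 0 255;-8 0 0 0 255;0 0 0 0 255;0 0 0 0 255;0 0 0 0 255"

```text
time_s: 7.2
tool_pos: [0.4616, -0.0164, 0.2154]
tool_rot: [-180.0, -0.0, 88.8]
force: [0.1, 0.6, -3.5]
grip_width: 0.0274
grasp_force: 44.9
```

```bash
python3 - <<'E'
from h import *
go((.4606,-.0198,.142),-1.3)
E
```

```text
t 7.2 pos [ 0.4616 -0.0164  0.2154] rot [-179.9851   -0.031    88.8194] F [ 0.1241  0.5755 -3.5261] w 0.027392778783709822
turn rad 0.0020831294512544695 then shift mm [-3.4394 -0.9182 73.3717]
```

arm_command:
  series: "0 0 4 0 255;0 0 8 0 255;0 0 11 0 255;0 0 11 0 255;0 0 11 0 255;0 0 11 0 255;0 0 10 0 255;0 0 6 0 255;0 0 3 0 255;0 0 1 0 255;0 0 0 0 255;0 0 0 0 255;0 0 0 0 255"

```text
time_s: 8.28
tool_pos: [0.4622, -0.0177, 0.1402]
tool_rot: [179.9, -0.0, 88.7]
force: [0.8, 0.5, -3.5]
grip_width: 0.0279
grasp_force: 44.9
```

arm_command:
  series: "0 0 0.5 0 255;0 0 0.5 0 255;0 0 0.5 0 255;0 0 0.5 0 255;0 0 0.5 0 255;0 0 0.5 0 255;0 0 0 0 255;0 0 0 0 255"

```text
time_s: 8.95
tool_pos: [0.4616, -0.0177, 0.1365]
tool_rot: [-180.0, 0.0, 88.7]
force: [0.5, -0.1, -4.0]
grip_width: 0.0278
grasp_force: 44.9
```

arm_command:
  series: "0 0 0.4 0 255;0 0 0.4 0 255;0 0 0.4 0 255;0 0 0.4 0 255;0 0 0.4 0 255;0 0 0 0 255;0 0 0 0 255"

```text
time_s: 9.53
tool_pos: [0.4616, -0.0177, 0.1345]
tool_rot: [180.0, -0.0, 88.7]
force: [0.0, -0.2, -3.4]
grip_width: 0.0281
grasp_force: 44.9
```

arm_command:
  series: "0 0 0.3 0 255;0 0 0.3 0 255;0 0 0.3 0 255;0 0 0 0 255;0 0 0 0 255"

```text
time_s: 9.95
tool_pos: [0.4616, -0.0177, 0.1336]
tool_rot: [180.0, -0.0, 88.7]
force: [0.1, 0.0, -3.0]
grip_width: 0.0278
grasp_force: 44.9
```

arm_command:
  series: "0 0 0.3 0 255;0 0 0.3 0 255;0 0 0.3 0 255;0 0 0 0 255;0 0 0 0 255"

```text
time_s: 10.37
tool_pos: [0.4616, -0.0178, 0.1327]
tool_rot: [180.0, -0.0, 88.7]
force: [0.3, 0.0, -3.7]
grip_width: 0.0277
grasp_force: 44.9
```

arm_command:
  series: "0 0 0.3 0 255;0 0 0.3 0 255;0 0 0 0 255;0 0 0 0 255"

```text
time_s: 10.7
tool_pos: [0.4616, -0.0177, 0.1321]
tool_rot: [180.0, 0.0, 88.7]
force: [0.4, 0.9, -4.1]
grip_width: 0.0275
grasp_force: 44.9
```

arm_command:
  series: "0 0 0.3 0 255;0 0 0.3 0 255;0 0 0 0 255;0 0 0 0 255"

```text
time_s: 11.03
tool_pos: [0.4616, -0.0177, 0.1316]
tool_rot: [180.0, -0.0, 88.7]
force: [0.7, -0.5, -4.3]
grip_width: 0.0275
grasp_force: 44.9
```

arm_command:
  series: "0 0 0.3 0 255;0 0 0.3 0 255;0 0 0 0 255;0 0 0 0 255"

```text
time_s: 11.37
tool_pos: [0.4616, -0.0177, 0.131]
tool_rot: [180.0, -0.0, 88.7]
force: [-0.2, 0.3, -2.8]
grip_width: 0.028
grasp_force: 44.9
```

arm_command:
  series: "0 0 0.3 0 255;0 0 0.3 0 255;0 0 0 0 255;0 0 0 0 255"

```text
time_s: 11.7
tool_pos: [0.4616, -0.0177, 0.1304]
tool_rot: [180.0, -0.0, 88.7]
force: [-0.2, -0.1, -3.3]
grip_width: 0.0278
grasp_force: 44.9
```

arm_command:
  series: "0 0 0.3 0 255;0 0 0.3 0 255;0 0 0 0 255;0 0 0 0 255"

```text
time_s: 12.03
tool_pos: [0.462, -0.0178, 0.1302]
tool_rot: [180.0, -0.0, 88.7]
force: [-0.5, -0.4, 0.1]
grip_width: 0.0274
grasp_force: 44.9
```

arm_command:
  series: "0 0 0.25 0 255;0 0 0.25 0 255;0 0 0 0 255;0 0 0 0 255"

```text
time_s: 12.37
tool_pos: [0.4624, -0.0177, 0.1301]
tool_rot: [179.9, -0.0, 88.7]
force: [-1.3, 0.2, 5.0]
grip_width: 0.0275
grasp_force: 44.9
```

arm_command:
  series: "0 1 0 0 255;0 1.5 0 0 255;0 1.5 0 0 255;0 0 0 0 255;0 0 0 0 255"

```text
time_s: 12.78
tool_pos: [0.4669, -0.0178, 0.1304]
tool_rot: [179.8, -0.0, 88.7]
force: [-1.1, -0.2, 5.9]
grip_width: 0.0279
grasp_force: 44.9
```

arm_command:
  series: "0 1.5 -0.1 0 255;0 2 -0.15 0 255;0 1.5 -0.15 0 255;0 0 0 0 255;0 0 0 0 255"

```text
time_s: 13.2
tool_pos: [0.4718, -0.0179, 0.1308]
tool_rot: [179.9, -0.0, 88.7]
force: [-0.1, -0.2, 6.1]
grip_width: 0.0275
grasp_force: 44.9
```

arm_command:
  series: "0 1.5 -0.2 0 255;0 2 -0.25 0 255;0 1.5 -0.2 0 255;0 1 -0.1 0 255;0 0 0 0 255;0 0 0 0 255"

```text
time_s: 13.7
tool_pos: [0.4775, -0.018, 0.1312]
tool_rot: [179.9, -0.0, 88.7]
force: [-1.1, -0.2, 5.3]
grip_width: 0.028
grasp_force: 44.9
```

arm_command:
  series: "0 1.5 -0.15 0 255;0 2 -0.2 0 255;0 2 -0.2 0 255;0 1.5 -0.15 0 255;0 0 0 0 255;0 0 0 0 255"

```text
time_s: 14.2
tool_pos: [0.4845, -0.0181, 0.1318]
tool_rot: [179.9, -0.0, 88.7]
force: [-0.2, 0.7, 4.1]
grip_width: 0.028
grasp_force: 44.9
```

arm_command:
  series: "0 1.5 -0.15 0 255;0 2 -0.15 0 255;0 2 -0.15 0 255;0 1.5 -0.15 0 255;0 0 0 0 255;0 0 0 0 255"

```text
time_s: 14.7
tool_pos: [0.4914, -0.0183, 0.1323]
tool_rot: [179.9, -0.0, 88.7]
force: [-0.7, -0.6, 5.5]
grip_width: 0.0279
grasp_force: 44.9
```

arm_command:
  series: "0 2 -0.2 0 255;0 2 -0.2 0 255;0 2 -0.15 0 255;0 2 -0.15 0 255;0 0 0 0 255;0 0 0 0 255"

```text
time_s: 15.2
tool_pos: [0.4992, -0.0184, 0.1327]
tool_rot: [179.9, -0.0, 88.7]
force: [0.5, 1.4, 5.8]
grip_width: 0.0276
grasp_force: 44.9
```

arm_command:
  series: "0 2 -0.15 0 255;0 2 -0.15 0 255;0 2 -0.1 0 255;0 2 -0.1 0 255;0 0 0 0 255;0 0 0 0 255"

```text
time_s: 15.7
tool_pos: [0.5069, -0.0186, 0.133]
tool_rot: [180.0, -0.0, 88.7]
force: [0.8, 0.4, 5.5]
grip_width: 0.0278
grasp_force: 44.9
```

arm_command:
  series: "0 2 -0.1 0 255;0 2 -0.1 0 255;0 2 -0.1 0 255;0 2 -0.05 0 255;0 0 0 0 255;0 0 0 0 255"

```text
time_s: 16.2
tool_pos: [0.5149, -0.0188, 0.1332]
tool_rot: [180.0, -0.0, 88.7]
force: [1.1, 1.3, 3.4]
grip_width: 0.0276
grasp_force: 44.9
```

arm_command:
  series: "0 2 0 0 255;0 2 0 0 255;0 2 0 0 255;0 2 0 0 255;0 0 0 0 255;0 0 0 0 255"

```text
time_s: 16.7
tool_pos: [0.5229, -0.0189, 0.1331]
tool_rot: [180.0, -0.0, 88.7]
force: [0.5, 2.0, 1.2]
grip_width: 0.028
grasp_force: 44.9
```

arm_command:
  series: "0 2 0.2 0 255;0 2 0.15 0 255;0 2 0.1 0 255;0 2 0.1 0 255;0 0 0 0 255;0 0 0 0 255"

```text
time_s: 17.2
tool_pos: [0.5311, -0.0191, 0.1328]
tool_rot: [180.0, -0.0, 88.7]
force: [0.2, 2.6, 3.3]
grip_width: 0.0277
grasp_force: 44.9
```

arm_command:
  series: "0 2 0.15 0 255;0 2 0.15 0 255;0 2 0.15 0 255;0 2 0.1 0 255;0 0 0 0 255;0 0 0 0 255"

```text
time_s: 17.7
tool_pos: [0.5392, -0.0193, 0.1324]
tool_rot: [179.9, -0.0, 88.7]
force: [0.1, 2.8, 5.0]
grip_width: 0.0278
grasp_force: 44.9
```

arm_command:
  series: "0 2 0.1 0 255;0 2 0.12 0 255;0 2 0.12 0 255;0 2 0.12 0 255;0 0 0 0 255;0 0 0 0 255"

```text
time_s: 18.2
tool_pos: [0.5469, -0.0194, 0.1318]
tool_rot: [180.0, -0.0, 88.7]
force: [0.6, 3.5, 5.1]
grip_width: 0.028
grasp_force: 44.9
```

arm_command:
  series: "0.05 2 0.13 0 255;0.05 2 0.15 0 255;0.05 2 0.15 0 255;0.05 2 0.15 0 255;0 0 0 0 255;0 0 0 0 255"

```text
time_s: 18.7
tool_pos: [0.5548, -0.0195, 0.1312]
tool_rot: [180.0, -0.0, 88.7]
force: [1.3, 4.1, 4.6]
grip_width: 0.0276
grasp_force: 44.9
```

arm_command:
  series: "0.1 2 0.15 0 255;0.1 2 0.15 0 255;0.1 2 0.15 0 255;0.1 2 0.15 0 255;0 0 0 0 255;0 0 0 0 255"

```text
time_s: 19.2
tool_pos: [0.5627, -0.0196, 0.1306]
tool_rot: [180.0, 0.0, 88.7]
force: [0.7, 3.2, 6.6]
grip_width: 0.0275
grasp_force: 44.9
```

arm_command:
  series: "0.1 2 0.05 0 255;0.1 2 0.1 0 255;0.1 2 0.1 0 255;0.1 2 0.1 0 255;0 0 0 0 255;0 0 0 0 255"

```text
time_s: 19.7
tool_pos: [0.5705, -0.0196, 0.1301]
tool_rot: [-180.0, 0.0, 88.7]
force: [-0.3, 2.7, 4.8]
grip_width: 0.0275
grasp_force: 44.9
```

arm_command:
  series: "0.1 2 0.1 0 255;0.1 2 0.1 0 255;0.1 2 0.05 0 255;0.1 2 0.05 0 255;0 0 0 0 255;0 0 0 0 255"

```text
time_s: 20.2
tool_pos: [0.5785, -0.0197, 0.1298]
tool_rot: [-180.0, 0.0, 88.7]
force: [0.9, 1.4, 4.6]
grip_width: 0.0279
grasp_force: 44.9
```

arm_command:
  series: "0.05 2 0.05 0 255;0.05 2 0.05 0 255;0.05 2 0.05 0 255;0.05 2 0 0 255;0 0 0 0 255;0 0 0 0 255"

```text
time_s: 20.7
tool_pos: [0.5865, -0.0198, 0.1297]
tool_rot: [-180.0, 0.1, 88.7]
force: [1.4, 1.1, 4.9]
grip_width: 0.0279
grasp_force: 44.9
```

arm_command:
  series: "0.05 2 0 0 255;0.05 2 0 0 255;0.05 2 -0.05 0 255;0.05 2 -0.05 0 255;0 0 0 0 255;0 0 0 0 255"

```text
time_s: 21.2
tool_pos: [0.5945, -0.0199, 0.1299]
tool_rot: [-180.0, 0.1, 88.7]
force: [0.4, 0.1, 4.9]
grip_width: 0.0277
grasp_force: 44.9
```

arm_command:
  series: "0.05 2 -0.05 0 255;0.05 2 -0.1 0 255;0.05 2 -0.1 0 255;0.05 2 -0.1 0 255;0 0 0 0 255;0 0 0 0 255"

```text
time_s: 21.7
tool_pos: [0.6024, -0.02, 0.1303]
tool_rot: [-180.0, 0.1, 88.7]
force: [-0.8, 0.5, 5.8]
grip_width: 0.0273
grasp_force: 44.9
```

arm_command:
  series: "0.05 2 -0.15 0 255;0.05 2 -0.15 0 255;0.05 2 -0.15 0 255;0.05 2 -0.15 0 255;0 0 0 0 255;0 0 0 0 255"

```text
time_s: 22.2
tool_pos: [0.6103, -0.0201, 0.1309]
tool_rot: [-180.0, 0.1, 88.7]
force: [0.1, 0.3, 6.2]
grip_width: 0.0275
grasp_force: 44.9
```

arm_command:
  series: "0.05 2 -0.2 0 255;0.05 2 -0.2 0 255;0.05 2 -0.15 0 255;0.05 2 -0.15 0 255;0 0 0 0 255;0 0 0 0 255"

```text
time_s: 22.7
tool_pos: [0.6183, -0.0202, 0.1315]
tool_rot: [-180.0, 0.1, 88.7]
force: [0.7, 0.7, 5.7]
grip_width: 0.0278
grasp_force: 44.9
```

arm_command:
  series: "0.05 2 -0.2 0 255;0.05 2 -0.15 0 255;0.05 2 -0.15 0 255;0.05 2 -0.15 0 255;0 0 0 0 255;0 0 0 0 255"

```text
time_s: 23.2
tool_pos: [0.6263, -0.0203, 0.1321]
tool_rot: [-180.0, 0.1, 88.6]
force: [-0.2, -0.8, 5.4]
grip_width: 0.0277
grasp_force: 44.9
```

```bash
python3 - <<'E'
from scipy.optimize import curve_fit
import numpy as np
d=np.array([[462.4,130.1],[466.9,130.4],[471.8,130.8],[477.5,131.2],[484.5,131.8],[491.4,132.3],[499.2,132.7],[506.9,133.0],[514.9,133.2],[522.9,133.1],[531.1,132.8],[539.2,132.4],[546.9,131.8],[554.8,131.2],[562.7,130.6],[570.5,130.1],[578.5,129.8],[586.5,129.7],[594.5,129.9],[602.4,130.3],[610.3,130.9],[618.3,131.5]])
f=lambda x,a,b,c,s:a+b*np.cos((x-520)*2*np.pi/138)+c*np.sin((x-520)*2*np.pi/138)+s*(x-540)
p,_=curve_fit(f,*d.T);print(p,"lift",2*np.hypot(*p[1:3]),"rms",np.std(d[:,1]-f(d[:,0],*p)))
from h import *
go((.4983,-.2954,.215),-10.4)
E
```

```text
[ 1.31496753e+02  1.71058102e+00 -3.38706589e-01  4.27888148e-04] lift 3.487583454387657 rms 0.04874943250709243
t 23.2 pos [ 0.6263 -0.0203  0.1321] rot [-179.959     0.0909   88.6474] F [-0.2435 -0.7636  5.4323] w 0.027744345288820207
turn rad 0.15790618493009054 then shift mm [-293.7216  -76.2067  -82.9009]
```

The fit gives a lift of 3.5 mm, with a residual of 0.05 mm rms. That is more than 2.5 mm, so the roller goes to the pan.

arm_command:
  series: "0 0 -2 0 255;0 0 -6 0 255;0 0 -11 0 255;0 0 -15 0 255;0 0 -15 0 255;0 0 -15 0 255;0 0 -15 0 255;0 0 -14 0 255;0 0 -10 0 255;0 0 -6 0 255;0 0 -3 0 255;0 0 0 0 255"

```text
time_s: 24.2
tool_pos: [0.6267, -0.019, 0.2444]
tool_rot: [180.0, -0.0, 88.7]
force: [-0.4, 0.6, -3.6]
grip_width: 0.0282
grasp_force: 44.9
```

arm_command:
  series: "0 0 0 0.053 255;0 0 0 0.053 255;-6 -1.6 0 0.052 255;-14 -3.6 0 0 255;-20 -5.2 0 0 255;-23 -6 0 0 255;-23 -6 0 0 255;-23 -6 0 0 255;-23 -6 0 0 255;-23 -6 0 0 255;-23 -6 0 0 255;-23 -6 0 0 255;-23 -6 0 0 255;-23 -6 0 0 255;-20 -5.2 0 0 255;-14 -3.6 0 0 255;-9 -2 0 0 255;-3 -1 0 0 255;0 0 0 0 255;0 0 0 0 255"

```text
time_s: 25.87
tool_pos: [0.4997, -0.2925, 0.2438]
tool_rot: [-180.0, -0.1, 79.7]
force: [-0.3, -0.3, -3.2]
grip_width: 0.028
grasp_force: 44.9
```

```bash
python3 - <<'E'
from h import *
go((.4983,-.2954,.1516),-10.4)
T=cams.read_camera("top");S=cams.read_camera("side")
c=lambda im,x,y,k:cv2.resize(im[y:y+100,x:x+100],None,fx=k,fy=k,interpolation=2)
cv2.imwrite("pics/p1.png",cv2.convertScaleAbs(np.hstack([c(T,310,165,4),c(S,250,180,4)]),alpha=1.5))
E
```

```text
t 25.8667 pos [ 0.4997 -0.2925  0.2438] rot [-179.9873   -0.0568   79.7222] F [-0.2847 -0.2636 -3.1504] w 0.027950554786138997
turn rad 0.0021332188129358698 then shift mm [-3.0635 -0.8177 92.2277]
```

View pics/p1.png

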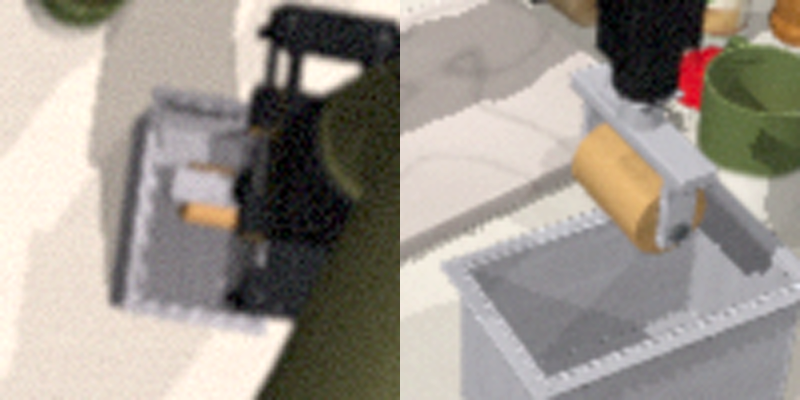

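The roller hangs level above the pan, with the crossbar's +y end at top crop (175,185) and side crop (581,72). I check its sideways offset in the grip.

```bash
python3 - <<'E'
from h import *
t=lambda x,y:((x+.5)/4-.5+310,(y+.5)/4-.5+165); s=lambda x,y:((x-400+.5)/4-.5+250,(y+.5)/4-.5+180)
print(tri(t(175.5,185),s(581,72)),plane("top",t(175.5,185),.202),plane("side",s(581,72),.202),"side R",plane("side",s(703,172),.202))
y=np.radians(-10.3);u=np.array([-np.sin(y),np.cos(y)]);p=np.array([.4997,-.2925])
print("expected ends",p+.05*u,p-.05*u)
E
```

```text
(array([ 0.504 , -0.2432,  0.2009]), np.float64(0.0018024096966166058)) [ 0.5046 -0.2434  0.202 ] [ 0.502 -0.244  0.202] side R [ 0.4939 -0.3398  0.202 ]
expected ends [ 0.5086 -0.2433] [ 0.4908 -0.3417]
```

arm_command:
  series: "-1.5 -0.5 2 0 255;-1.5 -0.3 5 0 255;0 0 7 0 255;0 0 8 0 255;0 0 8 0 255;0 0 6 0 255;0 0 4 0 255;0 0 0 0 255;0 0 0 0 255;0 0 0 0 255"

```text
time_s: 26.8
tool_pos: [0.4982, -0.2965, 0.2044]
tool_rot: [180.0, 0.0, 79.6]
force: [-1.1, -0.3, -2.7]
grip_width: 0.0276
grasp_force: 44.9
```

arm_command:
  series: "0 0 3 0 255;0 0 5 0 255;0 0 5 0 255;0 0 5 0 255;0 0 3 0 255;0 0 2 0 255;0 0 0 0 255;0 0 0 0 255"

```text
time_s: 27.47
tool_pos: [0.498, -0.2964, 0.181]
tool_rot: [-180.0, 0.0, 79.6]
force: [1.1, 0.4, -3.3]
grip_width: 0.0279
grasp_force: 44.9
```

arm_command:
  series: "0.5 0 3 0 255;0.5 0 4 0 255;0 0 5 0 255;0 0 5 0 255;0 0 4 0 255;0 0 3 0 255;0 0 1.5 0 255;0 0 0 0 255;0 0 0 0 255;0 0 0 0 255"

```text
time_s: 28.3
tool_pos: [0.4983, -0.2955, 0.1559]
tool_rot: [180.0, 0.0, 79.6]
force: [0.5, 0.2, -3.4]
grip_width: 0.0276
grasp_force: 44.9
```

arm_command:
  series: "0 0 0.5 0 255;0 0 0.5 0 255;0 0 0.5 0 255;0 0 0.5 0 255;0 0 0 0 255;0 0 0 0 255;0 0 0 0 255"

```text
time_s: 28.88
tool_pos: [0.4982, -0.2954, 0.1536]
tool_rot: [180.0, -0.0, 79.6]
force: [-0.2, -0.5, -3.3]
grip_width: 0.0279
grasp_force: 44.9
```

arm_command:
  series: "0 0 0.3 0 255;0 0 0.3 0 255;0 0 0.3 0 255;0 0 0.3 0 255;0 0 0.3 0 255;0 0 0 0 255;0 0 0 0 255"

```text
time_s: 29.47
tool_pos: [0.4981, -0.2953, 0.1521]
tool_rot: [-180.0, -0.0, 79.6]
force: [0.5, -0.2, -3.4]
grip_width: 0.0279
grasp_force: 44.9
```

arm_command:
  series: "0 0 0.2 0 255;0 0 0.2 0 255;0 0 0 0 255;0 0 0 0 255"

```text
time_s: 29.8
tool_pos: [0.4981, -0.2954, 0.1517]
tool_rot: [180.0, -0.0, 79.6]
force: [0.3, -0.5, -3.4]
grip_width: 0.0275
grasp_force: 44.9
```

arm_command:
  series: "0 0 0.2 0 255;0 0 0.2 0 255;0 0 0 0 255;0 0 0 0 255"

```text
time_s: 30.13
tool_pos: [0.4982, -0.2954, 0.1516]
tool_rot: [180.0, -0.0, 79.6]
force: [-1.0, 0.1, -0.6]
grip_width: 0.0279
grasp_force: 44.9
```

arm_command:
  series: "0 0 0.2 0 255;0 0 0.2 0 255;0 0 0 0 255;0 0 0 0 255"

```text
time_s: 30.47
tool_pos: [0.4982, -0.2954, 0.1515]
tool_rot: [180.0, -0.0, 79.6]
force: [-2.6, 2.8, 6.3]
grip_width: 0.0279
grasp_force: 44.9
```

arm_command:
  series: "0 0 -0.2 0 255;0 0 -0.2 0 255;0 0 0 0 255;0 0 0 0 255"

```text
time_s: 30.8
tool_pos: [0.4983, -0.2954, 0.1516]
tool_rot: [180.0, -0.0, 79.6]
force: [-2.2, 1.6, 4.7]
grip_width: 0.0275
grasp_force: 44.9
```

arm_command:
  series: "0 0 0 0 255;0 0 0 0 255;0 0 0 0 255;0 0 0 0 255"
  squeeze: 4

```text
time_s: 31.13
tool_pos: [0.4984, -0.2955, 0.1515]
tool_rot: [180.0, 0.0, 79.6]
force: [-1.6, 1.6, 5.8]
grip_width: 0.0281
grasp_force: 4.0
```

arm_command:
  series: "0 0 0 0 165;0 0 0 0 155;0 0 0 0 145;0 0 0 0 130;0 0 0 0 110;0 0 0 0 80;0 0 0 0 40;0 0 0 0 0;0 0 0 0 0;0 0 0 0 0;0 0 0 0 0;0 0 0 0 0;0 0 0 0 0;0 0 0 0 0"

```text
time_s: 32.3
tool_pos: [0.4982, -0.2954, 0.1513]
tool_rot: [180.0, -0.0, 79.6]
force: [-0.1, 0.3, 0.4]
grip_width: 0.0866
grasp_force: 0.0
```

Now straight up, clear of the handle.

arm_command:
  series: "0 0 -2 0 0;0 0 -5 0 0;0 0 -8 0 0;0 0 -12 0 0;0 0 -14 0 0;0 0 -14 0 0;0 0 -14 0 0;0 0 -14 0 0;0 0 -14 0 0;0 0 -12 0 0;0 0 -8 0 0;0 0 -4 0 0;0 0 0 0 0;0 0 0 0 0;0 0 0 0 0"

```text
time_s: 33.55
tool_pos: [0.4978, -0.2951, 0.2715]
tool_rot: [-179.9, -0.0, 79.6]
force: [-0.4, -0.2, 0.6]
grip_width: 0.0867
grasp_force: 0.0
```

```bash
python3 - <<'E'
from h import *
T=cams.read_camera("top");S=cams.read_camera("side")
cv2.imwrite("pics/e1.png",cv2.convertScaleAbs(np.hstack([cv2.resize(T[165:265,310:410],None,fx=4,fy=4,interpolation=2),cv2.resize(S[110:310,140:340],None,fx=2,fy=2,interpolation=2)]),alpha=1.5))
E
```

```text
(no output)
```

View pics/e1.png

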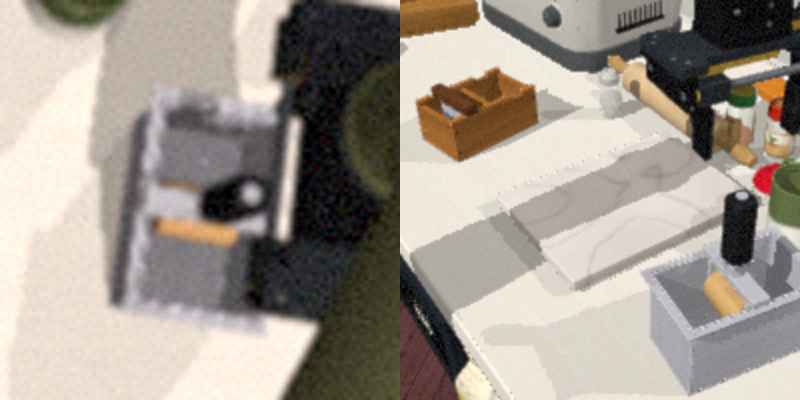

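The roller hangs upright in the pan with its crossbar across both long rims, at top crop (205,210). The gripper is clear of it, the scraper is still in the stand, and the other things have not moved.

```bash
python3 -c "
from cell import env
print(env.sign_off())"
```

```text
the job is handed in; nothing more can be done
None
```

The drum does not run true: it lifted about 3.5 mm over a turn (limit 2.5 mm), so the roller now hangs in the steel pan for repair, and the job is handed in.

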